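# Switch on the portion scale and tare it

## Robot

A 6-joint arm with a two-finger parallel gripper is mounted at the origin on the work surface. World frame = base frame: x ahead of the robot, y to its left, z up, the work surface at z = 0. Lengths are in mm, angles in rad, forces in N, time in s.
With the tool pointing down it reaches from about 300 to 825 mm from the base axis. Payload 5.4 kg.
Tool frame: the origin (TCP) lies at the very end of the fingers, on their centre line; the grasp point (between the pads) lies 19 mm behind it (env.grasp_offset is the distance from the TCP to the grasp point, in mm); z points along the fingers, y is the line along which they close (so a half turn about z gives the same grasp; the last joint's range is limited). The gripper opens to 92 mm and grips with 3 to 60 N. Pads are 20 mm wide; open, the fingers measure 128 mm over their backs; the gripper's body (75 mm by 189 mm) begins 69 mm behind the grasp point.
Start: joints at [-1.435, 0.158, 1.597, -0, 1.386, -0.21], TCP at [194.872, -540.954, 214.601] pointing down, gripper open.
Joint ranges: [-2.91, 2.91], [-0.94, 2.29], [0.18, 2.7], [-1.29, 4.43], [0.17, 2.64], [-3, 3]. Speed limits (rad/s): [2.57, 2.57, 3.14, 3.14, 3.14, 3.14].

## Interface

Orientations are given as a unit quaternion [x, y, z, w].
In Python, from plant import env, imaging gives the robot as it stands (env), with the cameras (imaging).
- The arm moves only by the tool move_tool, called after "Emit:" as name(argument=value, ...) on one line, values as JSON. Schema: {"type":"object","properties":{"steps":{"type":"array","items":{"type":"object","properties":{"xyz":{"type":"array","items":{"type":"number"},"minItems":3,"maxItems":3},"twist":{"type":"number"}},"additionalProperties":false},"minItems":1,"maxItems":12},"aperture":{"type":"number"},"clamp_n":{"type":"number"},"only":{"type":"string"},"quiet":{"type":"boolean"},"lines":{"type":"string"}},"required":["steps"],"additionalProperties":false}. steps is a list of rows, 1 to 12 of them, each an object with the fields xyz (a list: dx, dy, dz in mm), twist (a turn about the tool's z in rad); a field left out counts as zero; each row is the pose to reach, as a shift and turn from the pose commanded when the call began, along the tool's axes at that moment; what a row does not reach only later rows make up. A row lasts 1/12 s, in which the tool goes at most 41.7 mm and 0.125 rad, less where a joint would pass 70% of its speed; a pose out of reach is approached as far as the arm can. aperture is the opening from 0.0 (shut) to 1.0 (fully open), set as the call begins (left out keeps the last). The fingers move at their own pace and stop on an object; clamp_n is the grip in N (left out, the last holds). Time passes only in rows, so rows that do not move let the fingers close. The tool returns the time, the measured TCP pose, the force, the opening and the grip force at its end. only (a regular expression) keeps the lines of the reply that match it, lines (a string "A,B") keeps lines A to B, and quiet returns only ok. Input that does not fit is refused with a message, and nothing moves.
- env.state(): the state, without advancing time (a new reading comes with each control period).
- imaging.snapshot(name): name is "scene" or "top"; returns a dict with "frame" (400x640x3 uint8, red, green, blue), "fx", "fy", "cx", "cy" (pixels), "cam_to_world" (4x4, takes a point from camera to world coordinates). Camera axes: x right, y down, z forward; pixel columns grow to the right and rows downward; lengths in mm; the calibration is good to about 2 mm. A picture is of the moment at which its call begins. There is no depth.
- env.close_job(): hands the job in; it is judged then, once.
The state is a dict: "time_s": time; "joint_positions": joint angles; "qvel": joint speeds; "joint_torque": joint torques, N m; "eef_pos": TCP position; "tcp_rot": TCP orientation; "contact_force": force on the tool from outside, world axes, zero at the start; "ft_torque": the same for the moment, N m; "finger_gap": opening from 0.0 (shut) to 1.0 (fully open); "grasp_force": force on a finger pad.
Only numpy, scipy, OpenCV 4.12 (cv2) and the standard library are available. Lean on these libraries where they do the work, as an engineer would, in place of code of your own. Each camera call takes 0.05 s, during which the arm holds its last target. There are 200 camera calls.

## Task

The empty bowl is standing on the portion scale, ready for weighing sandwich filling. With closed fingertips, gently switch the scale on by pressing the raised end of its rocker switch all the way down, then zero it by pressing the long bar-shaped tare key fully down for a moment and letting it come up again. Do not let the arm touch the round key, the square key or the bowl, and leave the jar and the spreader where they are; nothing is to be picked up.

Things in the scene. Friction and masses are not known exactly. Their poses are not given: they have to be found in the camera images.
- scale: Fixed bench scale, white housing 310 x 270 mm, flat top 60 mm high. Origin on the counter under it, 150 mm behind its robot-side face; x points from the keypad end (robot side) to the pan end, z up. Controls: one row along y at x = -105 mm, places y = -93, -31, 31, 93 mm; which is where varies. Steel weighing pan 190 x 200 mm, top at 76 mm, centred at x = 60 mm.
- power_base: Black base plate (74 x 38 x 4 mm) of the rocker switch; origin at its underside centre, axes as the scale's. White rocker 28 mm wide (y), 60 mm long (x): two facets meeting in a shallow valley at the pivot. Off: robot-side facet level, 71 mm above the counter, pan-side facet sloping up at 0.4 rad to an end 11.7 mm higher. On: pan-side facet level at 71 mm, the other raised.
- power (a joint): Rocker angle in rad about the scale's y axis: 0 = off, 0.4 = fully on (pan-side end down, against its stop). It has friction only (about 0.03 N m, so 1 to 4 N at the end) and stays where it is left.
- power_raised (a point): Top edge of the rocker's pan-side end (the end that is raised when off); moves with the rocker. It is 30 mm from the pivot along the facet.
- power_pivot (a point): The bottom of the valley, on the rocker's pivot axis, 71 mm above the counter; fixed.
- tare_base: Base plate of the tare key (black, 54 x 26 x 3 mm) on the scale's top; origin at its underside centre, axes parallel to the scale's; it carries the key: a white bar 46 mm long (scale x) and 18 mm wide (scale y).
- tare (a joint): How far the tare key is pressed, m: 0 = up, 0.005 = fully down. Its spring pushes back with 1.2 N at the start to 4 N fully down; it comes up by itself.
- tare_top (a point): Centre of the top face of the tare key, 72 mm above the counter when up; moves with the key.
- units_base: The round key (white, 28 mm diameter, top 72 mm above the counter) with its black base; origin at the base's underside centre. Not to be touched.
- units (a joint): How far the round key is pressed, m: 0 = up, 0.005 = fully down.
- count_base: The square key (white, 27 x 27 mm, top 72 mm above the counter) with its black base; origin at the base's underside centre. Not to be touched.
- count (a joint): How far the square key is pressed, m: 0 = up, 0.005 = fully down.
- bowl: Empty round aluminium bowl, 100 mm wide, 50 mm high, loose on the scale's pan, near the pan's middle (rim 126 mm above the counter). Origin at its underside centre. Not to be touched.
- jar: Closed amber jar, 68 mm wide, 110 mm high, loose on the counter beside the scale. Origin at its underside centre.
- spreader: Spreading spatula about 200 mm long with a wooden handle, lying loose on the counter beside the scale. Origin at its underside.

How it is judged:
By the outcome, as a careful person would: the job done as asked, in the order asked, and still so for the second after the job is handed in, with the robot touching nothing.
It also fails if it takes over 38 s, if anything falls off the work surface, if the arm or the gripper's body presses on something with over 40 N, if the wrist force passes 120 N, or if a joint passes its speed limit or range.

## Working session

There is one attempt and no reset: what is moved stays moved. The work goes in short steps, Python scripts to look and compute and a tool call to move; the robot and the scene stay as the last step left them, time stands still between calls to the robot, and variables do not carry over. Pictures are saved under pics/ and viewed, at most 10 in all, crops included, and the job is handed in when it is done.

```bash
ls; mkdir -p pics; python3 - <<'E'
from plant import env, imaging
import cv2,pickle
D={}
for n in("scene","top"):
    s=imaging.snapshot(n);D[n]=s
    cv2.imwrite(f"pics/{n}0.png",s["frame"][:,:,::-1]);print(n,s["fx"],s["cx"],s["cy"],s["cam_to_world"])
pickle.dump(D,open("d0.pkl","wb"))
s=env.state();print(s)
E
```

```text
pics
plant.py
scene 365.6978511949138 315.6499677610966 199.04389416459836 [[ 3.27458665e-01  7.31808660e-01 -5.97684623e-01  1.10769580e+03]
 [ 9.44827898e-01 -2.47966510e-01  2.14039375e-01 -1.02888960e+02]
 [ 8.43009859e-03 -6.34798154e-01 -7.72632020e-01  6.71109936e+02]
 [ 0.00000000e+00  0.00000000e+00  0.00000000e+00  1.00000000e+00]]
top 400.6247549631151 312.30598038290356 197.05511623194585 [[ 1.82531741e-01 -9.58991065e-01  2.16837037e-01  4.84523340e+02]
 [-9.83192505e-01 -1.78894912e-01  3.64569500e-02  3.75554139e+01]
 [ 3.82915348e-03 -2.19847100e-01 -9.75526827e-01  8.45011728e+02]
 [ 0.00000000e+00  0.00000000e+00  0.00000000e+00  1.00000000e+00]]
{'time_s': 0.1, 'joint_positions': array([-1.43509540e+00,  1.59008965e-01,  1.59812091e+00,  7.06861758e-06,
        1.38620676e+00, -2.10112126e-01]), 'qvel': array([-0.00039774,  0.00151321, -0.00151588,  0.00094889, -0.00159132,
       -0.00245655]), 'joint_torque': array([ 9.37769728e-04, -3.86503422e+01, -3.22960496e+01,  7.04569649e-02,
        3.39570804e-02, -4.72709803e-05]), 'eef_pos': array([ 194.79877227, -540.38360107,  213.69718696]), 'tcp_rot': array([ 9.85088609e-01,  1.72045550e-01,  3.59066520e-05, -8.71255401e-04]), 'contact_force': array([0.42048334, 0.20505572, 0.21152194]), 'ft_torque': array([0.03130105, 0.02862238, 0.04294834]), 'grasp_force': 0.0, 'finger_gap': 0.9977444799576083}
```

View pics/scene0.png

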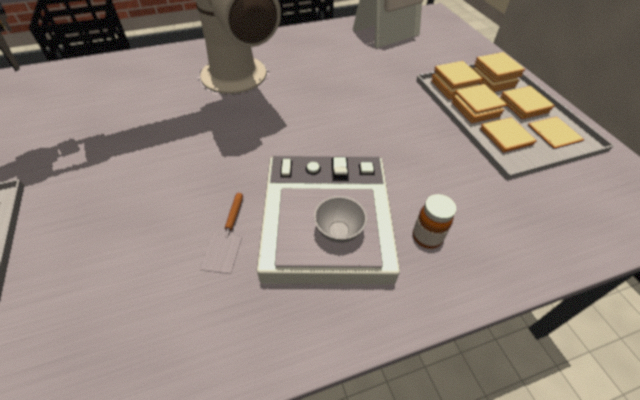

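View pics/top0.png

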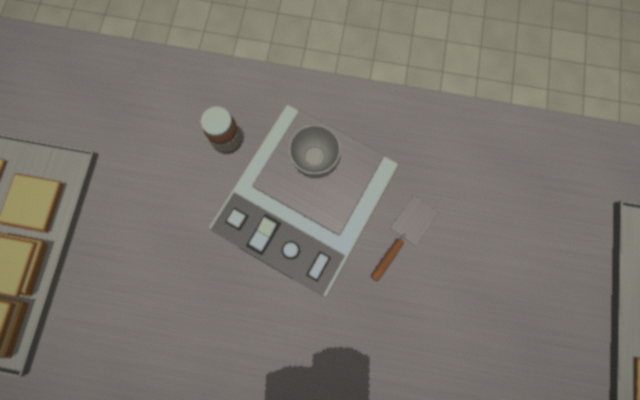

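The scene view shows tare (286,168), round (313,168), rocker (340,167) and square (367,168). In the top view they are at (319,266), (291,249), (263,235) and (236,218). The bowl is at (315,152).

```bash
cat > h.py <<'E'
import numpy as np,cv2
def ray(s,uv):
    M=s["cam_to_world"];d=M[:3,:3]@[(uv[0]-s["cx"])/s["fx"],(uv[1]-s["cy"])/s["fy"],1];return M[:3,3],d/np.linalg.norm(d)
def onz(s,uv,z):
    o,d=ray(s,uv);return o+d*(z-o[2])/d[2]
def tri(s1,u1,s2,u2):
    A=[];b=[]
    for s,u in((s1,u1),(s2,u2)):
        o,d=ray(s,u);P=np.eye(3)-np.outer(d,d);A.append(P);b.append(P@o)
    x=np.linalg.lstsq(np.vstack(A),np.hstack(b),rcond=None)[0]
    o,d=ray(s1,u1);return x,np.linalg.norm(np.cross(x-o,d))*2
def proj(s,p):
    c=np.linalg.inv(s["cam_to_world"])@np.r_[p,1];return np.array([s["fx"]*c[0]/c[2]+s["cx"],s["fy"]*c[1]/c[2]+s["cy"]])
def blobs(s,box,th):
    x0,y0,x1,y1=box;g=cv2.cvtColor(s["frame"],cv2.COLOR_RGB2GRAY)[y0:y1,x0:x1]
    c,_=cv2.findContours((g>th).astype(np.uint8),cv2.RETR_EXTERNAL,cv2.CHAIN_APPROX_NONE)
    return [(np.array(cv2.minAreaRect(k)[0])+[x0,y0],cv2.minAreaRect(k)[1:],cv2.contourArea(k)) for k in c if 30<cv2.contourArea(k)<1500]
E
python3 - <<'E'
import pickle;from h import *
D=pickle.load(open("d0.pkl","rb"));np.set_printoptions(precision=1,suppress=True)
for n,b in(("scene",(272,157,382,182)),("top",(212,195,345,292))):
    s=D[n]
    for th in(140,170):
        print(n,th)
        for c in blobs(s,b,th):print(c, onz(s,c[0],72))
    x0,y0,x1,y1=b
    cv2.imwrite(f"pics/{n}c.png",cv2.resize(np.ascontiguousarray(s["frame"][y0-5:y1+5,x0-5:x1+5,::-1]),None,fx=5,fy=5,interpolation=cv2.INTER_CUBIC))
S,T=D["scene"],D["top"]
for nm,a,b in(("tare",(286,167),(319,266)),("round",(313,167),(291,249)),("sq",(367,167.5),(236,218))):print(nm,tri(S,a,T,b))
E
```

```text
scene 140
(array([367. , 166.5]), ((9.0, 12.0), 90.0), 91.0) [590.8 206.1  72. ]
(array([312.5, 165.5]), ((9.0, 11.0), 90.0), 82.0) [547.9  88.8  72. ]
(array([286. , 165.5]), ((15.0, 8.0), 90.0), 105.5) [528.5  31.3  72. ]
(array([340. , 164.5]), ((15.0, 12.0), 90.0), 170.5) [565.  149.8  72. ]
scene 170
(array([366.5, 166. ]), ((8.0, 11.0), 90.0), 80.5) [589.  205.7  72. ]
(array([313. , 165.5]), ((7.0, 10.0), 90.0), 61.5) [548.2  89.9  72. ]
(array([285.5, 165.5]), ((13.0, 7.0), 90.0), 82.0) [528.1  30.2  72. ]
(array([340., 164.]), ((14.0, 12.0), 90.0), 150.0) [563.5 150.4  72. ]
top 140
(array([335.4, 274.7]), ((2.394260883331299, 37.58989334106445), 28.610462188720703), 51.5) [516.   -4.2  72. ]
(array([318.1, 265.6]), ((7.898653030395508, 22.443069458007812), 29.357755661010742), 153.0) [526.8  31.1  72. ]
(array([290. , 249.5]), ((11.0, 12.0), 90.0), 110.0) [547.   89.7  72. ]
(array([262.3, 233.7]), ((13.271716117858887, 29.396230697631836), 29.744882583618164), 343.0) [567.1 148.5  72. ]
(array([235.5, 217.9]), ((11.871976852416992, 12.401975631713867), 32.00538635253906), 126.0) [587.9 206.4  72. ]
(array([297.8, 215. ]), ((118.69935607910156, 22.861736297607422), 29.47589111328125), 1314.0) [615.7  87.7  72. ]
top 170
tare (array([526.9,  30.3,  65.8]), np.float64(2.1101992231999542))
round (array([548.8,  89. ,  67.8]), np.float64(1.450300663721861))
sq (array([588.7, 207.2,  66.2]), np.float64(1.1908705974785414))
```

View pics/topc.png

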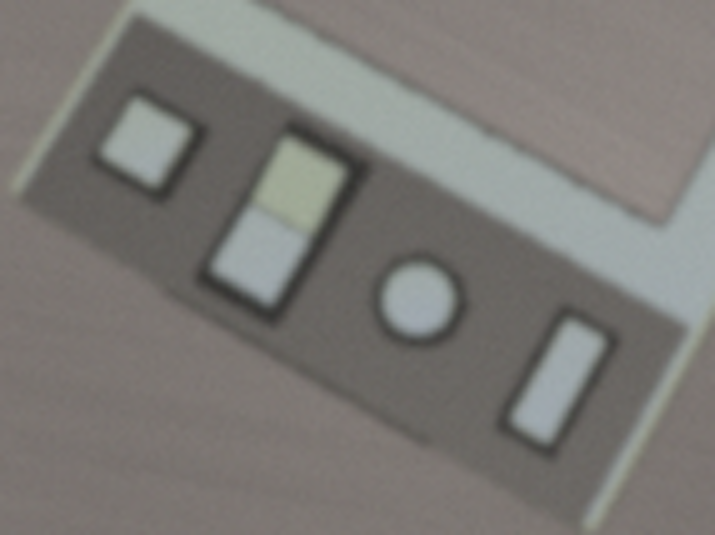

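View pics/scenec.png

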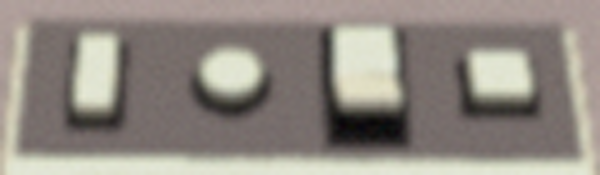

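The crops confirm the order of the controls: tare bar, round, rocker, square. The rocker is off, with its pan-side facet raised and lit differently, and its valley at top pixel ≈(263,234). Next I compute the targets in tool axes.

```bash
cat >> h.py <<'E'
from scipy.spatial.transform import Rotation as R
def go(p,env,yaw=None):
    s=env.state();r=R.from_quat(s["tcp_rot"]);d=r.inv().apply(np.array(p)-s["eef_pos"]);x=r.apply([1,0,0])
    t=None if yaw is None else -(yaw-np.arctan2(x[1],x[0]))
    print("tool shift",d.round(1),"turn",t)
E
python3 - <<'E'
import pickle;from h import *;from plant import env, imaging
D=pickle.load(open("d0.pkl","rb"));np.set_printoptions(precision=1,suppress=True);S,T=D["scene"],D["top"]
P={}
for n,a,b in(("tare",(286,165.5),(318.1,265.6)),("round",(312.7,165.5),(290.3,249.3)),("sq",(366.8,166.3),(235.5,217.9)),("valley",(339.5,166.9),(262.6,233.9))):
    P[n],e=tri(S,a,T,b);print(n,P[n],e,"top@72",onz(T,b,72),"scene@72",onz(S,a,72))
y=(onz(T,(235.5,217.9),72)-onz(T,(318.1,265.6),72))[:2];y/=np.linalg.norm(y);x=np.array([y[1],-y[0]]);print("yaw",np.arctan2(x[1],x[0]))
piv=(onz(T,(235.5,217.9),72)*2+onz(T,(318.1,265.6),72))/3;print("pivot from row",piv)
q=np.r_[piv[:2]+21*x,130];print("press",q);go(q,env,np.arctan2(x[1],x[0]))
E
```

```text
tare [526.9  31.4  70.5] 0.5102491928418889 top@72 [526.8  31.2  72. ] scene@72 [528.5  31.3  72. ]
round [547.5  89.3  71.5] 0.18638710707975994 top@72 [547.4  89.2  72. ] scene@72 [548.   89.3  72. ]
sq [588.1 207.   69.8] 0.296625771773488 top@72 [587.8 206.3  72. ] scene@72 [590.1 206.   72. ]
valley [567.3 148.3  66.8] 0.42078106878858346 top@72 [566.8 147.7  72. ] scene@72 [571.8 145.9  72. ]
yaw -0.33509973325947684
pivot from row [567.5 147.9  72. ]
press [587.3 141.  130. ]
tool shift [ 600.2 -507.9   84.8] turn 0.6809111642146963
```

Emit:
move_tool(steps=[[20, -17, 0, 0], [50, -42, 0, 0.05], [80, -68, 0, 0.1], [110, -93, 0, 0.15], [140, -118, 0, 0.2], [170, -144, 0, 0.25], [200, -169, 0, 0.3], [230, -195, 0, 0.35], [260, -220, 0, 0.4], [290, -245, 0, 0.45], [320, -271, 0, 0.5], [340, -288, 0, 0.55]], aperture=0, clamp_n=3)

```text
refused: steps[0]: [20, -17, 0, 0] is not of type 'object' (schema: type "object"). Nothing was moved.
```

I used the wrong layout. The manual says a list of objects, one for each row; once more.

Emit:
move_tool(steps=[{"xyz": [20, -17, 0]}, {"xyz": [50, -42, 0], "twist": 0.05}, {"xyz": [80, -68, 0], "twist": 0.1}, {"xyz": [110, -93, 0], "twist": 0.15}, {"xyz": [140, -118, 0], "twist": 0.2}, {"xyz": [170, -144, 0], "twist": 0.25}, {"xyz": [200, -169, 0], "twist": 0.3}, {"xyz": [230, -195, 0], "twist": 0.35}, {"xyz": [260, -220, 0], "twist": 0.4}, {"xyz": [290, -245, 0], "twist": 0.45}, {"xyz": [320, -271, 0], "twist": 0.5}, {"xyz": [340, -288, 0], "twist": 0.55}], aperture=0, clamp_n=3)

```text
time_s: 1.1
eef_pos: [417.9, -151.6, 214.3]
tcp_rot: [0.995, -0.102, -0.0, -0.001]
contact_force: [-0.3, -1.2, -0.6]
finger_gap: 0.149
grasp_force: 0.0
```

```bash
python3 -c "
from h import *;from plant import env, imaging
go([587.3,141,130],env,-.335)"
```

```text
tool shift [ 106.4 -320.9   84.6] turn 0.13016604550567248
```

Emit:
move_tool(steps=[{"xyz": [10, -30, 0]}, {"xyz": [20, -60, 0], "twist": 0.05}, {"xyz": [30, -92, 0], "twist": 0.1}, {"xyz": [40, -125, 0], "twist": 0.13}, {"xyz": [52, -158, 0], "twist": 0.13}, {"xyz": [63, -191, 0], "twist": 0.13}, {"xyz": [74, -224, 10], "twist": 0.13}, {"xyz": [85, -257, 30], "twist": 0.13}, {"xyz": [95, -287, 50], "twist": 0.13}, {"xyz": [103, -309, 75], "twist": 0.13}, {"xyz": [106, -320, 85], "twist": 0.13}, {"xyz": [106, -320, 85], "twist": 0.13}])

```text
time_s: 2.1
eef_pos: [583.6, 139.1, 125.4]
tcp_rot: [0.986, -0.165, -0.004, 0.0]
contact_force: [0.1, -0.5, 0.5]
finger_gap: 0.002
grasp_force: 0.0
```

Emit:
move_tool(steps=[{}, {}, {}])

```text
time_s: 2.35
eef_pos: [586.5, 136.1, 131.2]
tcp_rot: [0.986, -0.167, 0.001, -0.0]
contact_force: [0.1, -0.0, -0.3]
finger_gap: 0.003
grasp_force: 0.0
```

```bash
python3 - <<'E'
from h import *;from plant import env, imaging
go([587.3,141,90],env,-.335);print(env.state()["finger_gap"])
s=imaging.snapshot("scene");cv2.imwrite("pics/s1.png",cv2.resize(np.ascontiguousarray(s["frame"][90:290,240:440,::-1]),None,fx=3,fy=3,interpolation=cv2.INTER_CUBIC))
E
```

```text
tool shift [-0.9 -4.8 41.2] turn -0.0003462295365891932
0.0031175264962257205
```

View pics/s1.png

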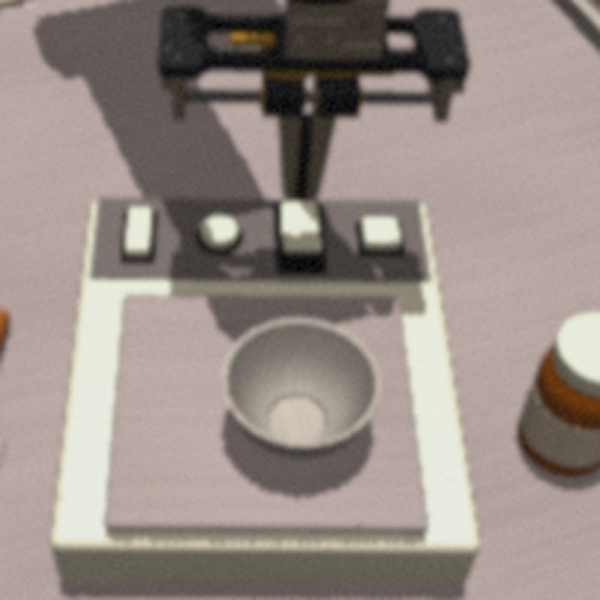

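The closed tips stand over the rocker at crop ≈(303,195), clear of the bowl. I'll lower now.

Emit:
move_tool(steps=[{"xyz": [-1, -2, 10]}, {"xyz": [-1, -5, 20]}, {"xyz": [-1, -5, 32]}, {"xyz": [-1, -5, 38]}, {"xyz": [-1, -5, 41]}, {"xyz": [-1, -5, 41]}, {"xyz": [-1, -5, 43]}, {"xyz": [-1, -5, 45]}, {"xyz": [-1, -5, 47]}, {"xyz": [-1, -5, 49]}, {"xyz": [-1, -5, 50]}, {"xyz": [-1, -5, 50]}])

```text
time_s: 3.4
eef_pos: [587.0, 142.1, 79.9]
tcp_rot: [0.986, -0.166, 0.0, -0.0]
contact_force: [1.1, -0.5, 1.3]
finger_gap: 0.004
grasp_force: 0.6
```

```bash
python3 -c "
from h import *;from plant import env, imaging
go([587.3,141,71],env,-.335)"
```

```text
tool shift [0.7 0.9 8.9] turn 0.0007603387668437822
```

Emit:
move_tool(steps=[{"xyz": [0, 0, 1]}, {"xyz": [0, 0, 2]}, {"xyz": [0, 0, 3]}, {"xyz": [0, 0, 4]}, {"xyz": [0, 0, 5]}, {"xyz": [0, 0, 6]}, {"xyz": [0, 0, 7]}, {"xyz": [0, 0, 7.5]}, {"xyz": [0, 0, 8]}, {"xyz": [0, 0, 8.5]}, {"xyz": [0, 0, 8.5]}, {"xyz": [0, 0, 8.5]}])

```text
time_s: 4.4
eef_pos: [586.4, 142.2, 71.4]
tcp_rot: [0.986, -0.166, -0.0, 0.0]
contact_force: [-1.0, -0.3, 5.0]
finger_gap: 0.005
grasp_force: 2.2
```

Emit:
move_tool(steps=[{"xyz": [0, 0, 0.3]}, {"xyz": [0, 0, 0.6]}, {"xyz": [0, 0, 0.6]}, {"xyz": [0, 0, 0.6]}])

```text
time_s: 4.73
eef_pos: [586.4, 142.2, 71.3]
tcp_rot: [0.986, -0.166, -0.0, 0.0]
contact_force: [-3.1, -0.8, 8.8]
finger_gap: 0.004
grasp_force: 4.0
```

Emit:
move_tool(steps=[{"xyz": [0, 0, 0.4]}, {"xyz": [0, 0, 0.8]}, {"xyz": [0, 0, 0.8]}, {"xyz": [0, 0, 0.8]}])

```text
time_s: 5.07
eef_pos: [586.5, 142.2, 71.3]
tcp_rot: [0.986, -0.166, -0.0, 0.0]
contact_force: [-5.5, -0.3, 12.6]
finger_gap: 0.004
grasp_force: 6.2
```

It is at the stop: the height stays at 71.3 mm while the force climbs to 12.6 N. Lift off, then move above the tare key.

Emit:
move_tool(steps=[{"xyz": [0, 0, -2]}, {"xyz": [0, 0, -6]}, {"xyz": [0, 0, -14]}, {"xyz": [0, 0, -24]}, {"xyz": [0, 0, -36]}, {"xyz": [0, 0, -50]}, {"xyz": [0, 0, -60]}, {"xyz": [0, 0, -60]}, {"xyz": [0, 0, -60]}, {"xyz": [0, 0, -60]}])

```text
time_s: 5.9
eef_pos: [586.1, 142.1, 129.2]
tcp_rot: [0.986, -0.166, -0.0, 0.0]
contact_force: [-0.2, 0.2, 0.1]
finger_gap: 0.006
grasp_force: 0.0
```

```bash
python3 - <<'E'
from h import *;from plant import env, imaging
go([527.2,31.3,115],env,-.335)
E
```

```text
tool shift [-19.3 124.   14.3] turn 0.0007667119761604613
```

Emit:
move_tool(steps=[{"xyz": [-3, 18, 0]}, {"xyz": [-6, 42, 0]}, {"xyz": [-10, 66, 0]}, {"xyz": [-14, 90, 0]}, {"xyz": [-17, 110, 0]}, {"xyz": [-19, 121, 0]}, {"xyz": [-19, 124, 7]}, {"xyz": [-19, 124, 14]}, {"xyz": [-19, 124, 14]}, {"xyz": [-19, 124, 14]}, {"xyz": [-19, 124, 14]}])

```text
time_s: 6.82
eef_pos: [528.1, 32.0, 115.4]
tcp_rot: [0.986, -0.166, -0.0, -0.0]
contact_force: [0.3, -0.7, -0.8]
finger_gap: 0.006
grasp_force: 0.0
```

```bash
python3 - <<'E'
from h import *;from plant import env, imaging
go([527.2,31.3,76],env,-.335)
a=[]
for n,(x,y) in(("scene",(250,100)),("top",(200,170))):
    f=imaging.snapshot(n)["frame"];a.append(cv2.resize(np.ascontiguousarray(f[y:y+140,x:x+155,::-1]),None,fx=2.5,fy=2.5,interpolation=cv2.INTER_CUBIC))
cv2.imwrite("pics/s2.png",np.hstack(a))
E
```

```text
tool shift [-0.6  1.  39.4] turn 0.0018491702855223946
```

View pics/s2.png

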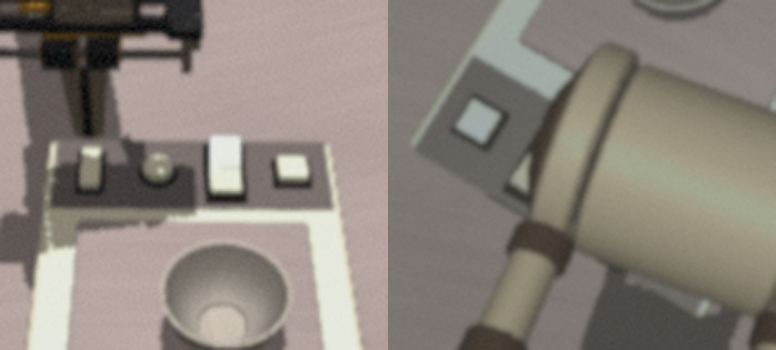

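The left half of the picture shows the rocker flipped: its robot-side end is raised at (225,145) and the pan-side end is down. The tips are over the tare bar at (90,135), so I'll press it.

Emit:
move_tool(steps=[{"xyz": [0, 1, 10]}, {"xyz": [0, 1, 22]}, {"xyz": [0, 1, 32]}, {"xyz": [0, 1, 38]}, {"xyz": [0, 1, 40]}, {"xyz": [0, 1, 41]}, {"xyz": [0, 1, 42]}, {"xyz": [0, 1, 43]}, {"xyz": [0, 1, 44]}, {"xyz": [0, 1, 45]}, {"xyz": [0, 1, 46]}, {"xyz": [0, 1, 46]}])

```text
time_s: 7.92
eef_pos: [528.0, 30.2, 70.1]
tcp_rot: [0.986, -0.166, 0.001, -0.0]
contact_force: [-0.5, 0.2, 3.0]
finger_gap: 0.006
grasp_force: 1.1
```

Emit:
move_tool(steps=[{"xyz": [0, 0, 0.7]}, {"xyz": [0, 0, 1.4]}, {"xyz": [0, 0, 2]}, {"xyz": [0, 0, 2.5]}, {"xyz": [0, 0, 2.5]}, {"xyz": [0, 0, 2.5]}])

```text
time_s: 8.42
eef_pos: [528.0, 30.2, 67.5]
tcp_rot: [0.986, -0.166, 0.0, -0.0]
contact_force: [0.1, 0.4, 3.3]
finger_gap: 0.009
grasp_force: 1.9
```

Emit:
move_tool(steps=[{"xyz": [0, 0, 0.5]}, {"xyz": [0, 0, 1]}, {"xyz": [0, 0, 1]}, {"xyz": [0, 0, 1]}])

```text
time_s: 8.75
eef_pos: [528.0, 30.2, 67.3]
tcp_rot: [0.986, -0.166, 0.0, 0.0]
contact_force: [-0.8, 0.3, 10.1]
finger_gap: 0.002
grasp_force: 4.8
```

Emit:
move_tool(steps=[{"xyz": [0, 0, 0.5]}, {"xyz": [0, 0, 1]}, {"xyz": [0, 0, 1]}, {"xyz": [0, 0, 1]}, {"xyz": [0, 0, 1]}])

```text
time_s: 9.17
eef_pos: [528.1, 30.2, 67.2]
tcp_rot: [0.986, -0.166, 0.0, 0.0]
contact_force: [-4.6, -0.3, 15.5]
finger_gap: -0.0
grasp_force: 8.0
```

The key is on its stop: 67.2 mm at 15.5 N. I'll release it, back off and check.

Emit:
move_tool(steps=[{"xyz": [0, 0, -2]}, {"xyz": [0, 0, -5]}, {"xyz": [0, 0, -12]}, {"xyz": [0, 0, -24]}, {"xyz": [0, 0, -44]}, {"xyz": [0, 0, -70]}, {"xyz": [0, 0, -100]}, {"xyz": [-15, 0, -120]}, {"xyz": [-40, 0, -130]}, {"xyz": [-70, 0, -130]}, {"xyz": [-95, 0, -130]}, {"xyz": [-100, 0, -130]}])

```text
time_s: 10.17
eef_pos: [429.9, 64.4, 195.2]
tcp_rot: [0.986, -0.166, -0.001, -0.0]
contact_force: [0.2, 0.1, -0.0]
finger_gap: 0.002
grasp_force: 0.0
```

Emit:
move_tool(steps=[{}, {}, {}, {}, {}, {}])

```text
time_s: 10.67
eef_pos: [433.4, 62.8, 195.1]
tcp_rot: [0.986, -0.167, -0.0, 0.0]
contact_force: [0.4, 0.6, 0.3]
finger_gap: 0.008
grasp_force: 0.0
```

```bash
python3 - <<'E'
from h import *;from plant import env, imaging
f=imaging.snapshot("scene")["frame"];cv2.imwrite("pics/s3.png",cv2.resize(np.ascontiguousarray(f[100:300,190:460,::-1]),None,fx=2.8,fy=2.8,interpolation=cv2.INTER_CUBIC))
E
```

```text
(no output)
```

View pics/s3.png

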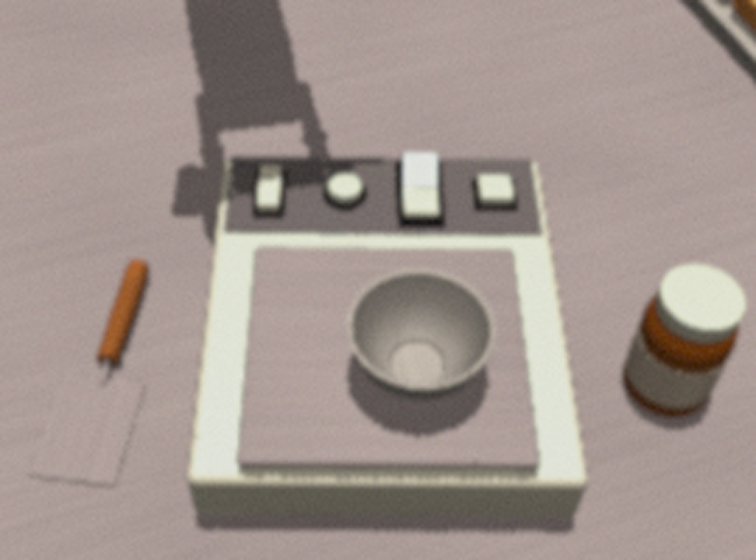

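The picture shows the rocker on at (420,185), the tare key up at (268,190), and the bowl, jar and spreader where they were. The arm is clear of everything.

```bash
python3 -c "
from plant import env, imaging
print(env.close_job())"
```

```text
the job is handed in; nothing more can be done
None
```

The scale is switched on and was then zeroed with one full press of the tare key, which came back up; the bowl, round key, square key, jar and spreader were left alone, and the job was handed in at about 11 s.

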